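# Cover the porcelain jars

### The arm

A 6-joint arm with a two-finger parallel gripper is mounted at the origin on the work surface. World frame = base frame: x ahead of the robot, y to its left, z up, the work surface at z = 0. Lengths are in mm, angles in rad, forces in N, time in s.
With the tool pointing down it reaches from about 250 to 775 mm from the base axis. Payload 4 kg.
Tool frame: the origin (TCP) lies midway between the tips of the shut fingers; the grasp point (between the pads) lies 19 mm behind it; z points along the fingers, y is the direction in which the jaws open and shut (so a half turn about z gives the same grasp; the last joint's range is limited). The gripper opens to 85 mm and grips with 20 to 120 N. Pads are 22 mm wide; open, the fingers measure 114 mm over their backs; the gripper's body (76 mm by 85 mm) begins 54 mm behind the grasp point. The pads swing forward as they close: fully open they stand 13 mm farther back than shut.
Start: joints at [-1.386, 0.087, 1.371, -0, 1.684, -0.103], TCP at [156.11, -527.397, 231.341] pointing down, gripper open.
Joint ranges: [-3.1, 3.1], [-0.76, 2.03], [0.27, 2.55], [-1.08, 4.22], [0.17, 2.65], [-2.57, 2.57]. Speed limits (rad/s): [2.79, 2.79, 3.14, 3.14, 3.14, 3.14].

### API

Orientations are given as a rotation vector (axis times angle).
In Python, from cell import arm gives the robot as it stands.
- The arm moves only by the tool step_arm, never from a script. Its argument "rows" is a list of rows, each an object of numbers: "hand": the finger opening in cm, from 0 to 8.54; "tx", "ty", "tz": the shift along the tool's x, y, z in cm; "rx", "ry", "rz": the turn, a rotation vector about the tool's x, y, z in rad. A call has 1 to 20 rows; each row shifts and turns the commanded pose from where the row before left it, along the tool's axes as they then stand; what a row does not reach is not made up. A row lasts 1/8 s, in which the tool goes at most 62.5 mm and 10.7 degrees, less where a joint would pass 70% of its speed; a pose out of reach is approached as far as the arm can. A call is refused whole if a number of a shift passes 6.25 or a number of a turn 0.188, either way. A call with a gripper value outside its range is refused whole. The fingers move at their own pace and stop on an object; "grip_force" is the grip in N (left out, the last holds). Time passes only in rows, so rows that do not move let the fingers close. It gives the time, the measured TCP pose, the force and the opening at its end, in the units of the state.
- arm.read_state(): the state, without advancing time (a new reading comes with each control period).
- arm.get_image(name): name is "scene" or "top" or "wrist"; returns (picture, depth): 384x512x3 uint8, red, green, blue; 384x512 float32, mm along the optical axis (not along the pixel's ray), 0 where there is no reading.
- arm.camera_info(name): a dict with "fx", "fy", "cx", "cy" (pixels), "k1" (the pictures are not rectified: a ray, as slopes to the right and down, at radius r is drawn at 1 + k1 r^2 times it, then the intrinsics apply), "rvec" (rotation vector, rad) and "tvec" (3), from world to camera coordinates, as OpenCV has them. Camera axes: x right, y down, z forward; pixel columns grow to the right and rows downward; lengths in mm; the calibration is good to about 2 mm. A picture is of the moment at which its call begins: read the wrist's pose just before it. camera_info takes no time and is no camera call; for the wrist camera it gives the pose at the moment of the call.
- arm.close_job(): hands the job in, once; it reports no verdict.
The state is a dict: "t": time; "q": joint angles; "qvel": joint speeds; "tau": joint torques, N m; "tcp_pos": TCP position; "tool_rot": TCP orientation; "wrist_force": force on the tool from outside, world axes, zero at the start; "moment": the same for the moment, N m; "opening": finger opening in mm.
Only numpy, scipy, OpenCV 4.12 (cv2) and the standard library are available. Lean on these libraries where they do the work, as an engineer would, in place of code of your own. Each camera call takes 0.05 s, during which the arm holds its last target. There are 200 camera calls.

### The job

Cover the four open porcelain jars so that no dust gets in: find the four porcelain lids with knobs among the things on the bench and put each on the jar of its own size, so that it sits fully home, flat on the rim. Set the lids down rather than dropping them, leave the jars standing where they are, and do not shift or knock over the amber bottle and the white bottle.

Things in the scene. Friction and masses are not known exactly. Their poses are not given: they have to be found in the camera images.
- lid_small_center (a point): The smallest of the four white porcelain lids, lying right way up: a flat round flange 50 mm across and 5 mm thick, under it a plug 6 mm deep tapering from 32 to 20 mm across, and a straight round black knob 18 mm across and 26 mm tall on top; 37 mm high in all, about 45 g. The point is on its axis half-way up, 18.5 mm above the underside and 7.5 mm above the flange's top; z is up.
- jar_small_mouth (a point): The smallest of the four open, empty, straight-sided white porcelain jars: 46 mm across outside, 38 mm inside, 46 mm high, standing loose on the bench. The point is the centre of its mouth at rim height; z is up. When the lid of its size (lid_small) is home its flange rests on the rim and the lid's point is 12.5 mm above this one.
- lid_medium_center (a point): The second smallest of the four white porcelain lids, lying right way up: a flat round flange 64 mm across and 5 mm thick, under it a plug 6 mm deep tapering from 46 to 34 mm across, and a straight round black knob 18 mm across and 26 mm tall on top; 37 mm high in all, about 70 g. The point is on its axis half-way up, 18.5 mm above the underside and 7.5 mm above the flange's top; z is up.
- jar_medium_mouth (a point): The second smallest of the four open, empty, straight-sided white porcelain jars: 60 mm across outside, 52 mm inside, 52 mm high, standing loose on the bench. The point is the centre of its mouth at rim height; z is up. When the lid of its size (lid_medium) is home its flange rests on the rim and the lid's point is 12.5 mm above this one.
- lid_large_center (a point): The second largest of the four white porcelain lids, lying right way up: a flat round flange 80 mm across and 5 mm thick, under it a plug 6 mm deep tapering from 62 to 50 mm across, and a straight round black knob 18 mm across and 26 mm tall on top; 37 mm high in all, about 110 g. The point is on its axis half-way up, 18.5 mm above the underside and 7.5 mm above the flange's top; z is up.
- jar_large_mouth (a point): The second largest of the four open, empty, straight-sided white porcelain jars: 76 mm across outside, 68 mm inside, 60 mm high, standing loose on the bench. The point is the centre of its mouth at rim height; z is up. When the lid of its size (lid_large) is home its flange rests on the rim and the lid's point is 12.5 mm above this one.
- lid_largest_center (a point): The largest of the four white porcelain lids, lying right way up: a flat round flange 96 mm across and 5 mm thick, under it a plug 6 mm deep tapering from 78 to 66 mm across, and a straight round black knob 18 mm across and 26 mm tall on top; 37 mm high in all, about 160 g. The point is on its axis half-way up, 18.5 mm above the underside and 7.5 mm above the flange's top; z is up.
- jar_largest_mouth (a point): The largest of the four open, empty, straight-sided white porcelain jars: 92 mm across outside, 84 mm inside, 68 mm high, standing loose on the bench. The point is the centre of its mouth at rim height; z is up. When the lid of its size (lid_largest) is home its flange rests on the rim and the lid's point is 12.5 mm above this one.
- amber_bottle: A closed amber glass bottle with a black cap and a paper label, 48 mm across and 95 mm high, standing loose among the jars and lids; not to be moved. Origin at the centre of its underside, z up.
- white_bottle: A closed plain white plastic bottle with a white cap, 52 mm across and 100 mm high, standing loose among the jars and lids; not to be moved. Origin at the centre of its underside, z up.
Things that resemble listed ones, but are neither listed nor needed, are in the scene too. Leave any turquoise or yellow look-alike of the part that bears jar_largest_mouth alone.

How it is judged (in metres and radians):
At the end, for the whole second after the job is handed in: Each of the four lids rests on the jar of its own size: centred within 8 mm, its flange on the rim (within 3 mm of its home height), level within 0.1 rad and at rest; every jar upright within 0.1 rad and within 40 mm of where it stood (horizontal distance between lid_small_center and jar_small_mouth below 0.008 m and z of lid_small_center in the frame of jar_small_mouth between 0.0095 and 0.0155 m and angle between each of lid_small_center, jar_small_mouth, lid_medium_center, jar_medium_mouth, lid_large_center, jar_large_mouth, lid_largest_center, jar_largest_mouth's own z axis and vertical below 0.1 rad and distance of each of jar_small_mouth, jar_medium_mouth, jar_large_mouth, jar_largest_mouth from where it was at the start of the episode below 0.04 m and linear speed of each of lid_small, lid_medium, lid_large, lid_largest below 0.02 m/s and horizontal distance between lid_medium_center and jar_medium_mouth below 0.008 m and z of lid_medium_center in the frame of jar_medium_mouth between 0.0095 and 0.0155 m and horizontal distance between lid_large_center and jar_large_mouth below 0.008 m and z of lid_large_center in the frame of jar_large_mouth between 0.0095 and 0.0155 m and horizontal distance between lid_largest_center and jar_largest_mouth below 0.008 m and z of lid_largest_center in the frame of jar_largest_mouth between 0.0095 and 0.0155 m); the robot touches nothing.
It fails at once if a jar is shifted more than 40 mm from its starting place (distance of any of jar_small_mouth, jar_medium_mouth, jar_large_mouth, jar_largest_mouth from where it was at the start of the episode above 0.04 m).
It fails at once if a lid is dropped (falls free of the fingers faster than 0.7 m/s, about 25 mm of free fall) ((contact force between the fingers and lid_small below 0.05 N and linear speed of lid_small above 0.7 m/s) or (contact force between the fingers and lid_medium below 0.05 N and linear speed of lid_medium above 0.7 m/s) or (contact force between the fingers and lid_large below 0.05 N and linear speed of lid_large above 0.7 m/s) or (contact force between the fingers and lid_largest below 0.05 N and linear speed of lid_largest above 0.7 m/s)).
It fails at once if the amber or the white bottle is shifted more than 30 mm or tipped more than 0.35 rad (distance of any of amber_bottle, white_bottle from where it was at the start of the episode above 0.03 m or angle between any of amber_bottle, white_bottle's own z axis and vertical above 0.35 rad).
It also fails if it takes over 128 s, if anything falls off the work surface, if the arm or the gripper's body presses on something with over 40 N, if the wrist force passes 120 N, or if a joint passes its speed limit or range.

## Working session

There is one attempt and no reset: what is moved stays moved. The work goes in short steps, Python scripts to look and compute and a tool call to move; the robot and the scene stay as the last step left them, time stands still between calls to the robot, and variables do not carry over. Pictures are saved under pics/ and viewed, about 12 in all and at most 16, crops included, and the job is handed in when it is done.

Besides the shell and the picture viewer there is one more tool, called after "Emit:" by a JSON object that holds its "name" and its "arguments", one argument or row to a line. step_arm: Moves the arm, as the interface text tells. Its arguments: {"type":"object","properties":{"rows":{"type":"array"},"grip_force":{"type":"number"}},"required":["rows"]}

```bash
mkdir -p pics; ls; python3 - <<'E'
from cell import arm
import cv2,numpy as np
print(arm.read_state())
for n in("top","scene"):
    im,d=arm.get_image(n); cv2.imwrite(f"pics/{n}0.png",cv2.cvtColor(im,cv2.COLOR_RGB2BGR)); np.savez(f"{n}0.npz",im=im,d=d); print(n,arm.camera_info(n),(d>0).mean())
E
```

```text
pics
{'t': 0.0, 'q': array([-1.38611145e+00,  8.80008416e-02,  1.37228397e+00, -7.60555292e-06,
        1.68359198e+00, -1.03059615e-01]), 'qvel': array([-0.00110874, -0.00084751, -0.00098662,  0.00022192, -0.00130664,
        0.00035328]), 'tau': array([ 8.39293280e-04, -3.51857328e+01, -3.13272357e+01, -8.44667269e-08,
        1.05880882e-02, -9.85208118e-06]), 'tcp_pos': array([ 156.00660715, -526.88813036,  230.09899389]), 'tool_rot': array([-3.10687627e+00, -4.50101814e-01,  1.58139458e-04]), 'wrist_force': array([ 0.69692959,  0.0278929 , -0.16435765]), 'moment': array([-0.0448669 ,  0.02525893,  0.00385634]), 'opening': 85.40507077150052}
top {'fx': 419.0474245334804, 'fy': 419.0474245334804, 'cx': 249.26662401161173, 'cy': 191.93491335671274, 'k1': -0.028517138454074026, 'rvec': array([ 2.18056495, -2.17538211,  0.11076459]), 'tvec': array([ -22.04966696,  468.49000838, 1203.27672409])} 0.9960428873697916
scene {'fx': 346.75336645826394, 'fy': 346.75336645826394, 'cx': 263.5246851903955, 'cy': 192.95217861484994, 'k1': 0.029305549804465193, 'rvec': array([ 1.49622387,  2.20456686, -0.76560423]), 'tvec': array([ 182.02719438, -300.73474315, 1362.55192632])} 0.9961446126302084
```

View pics/top0.png

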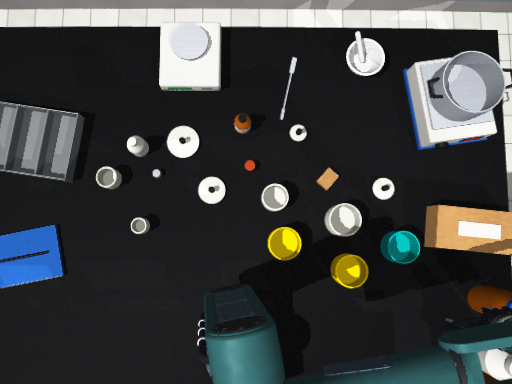

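View pics/scene0.png

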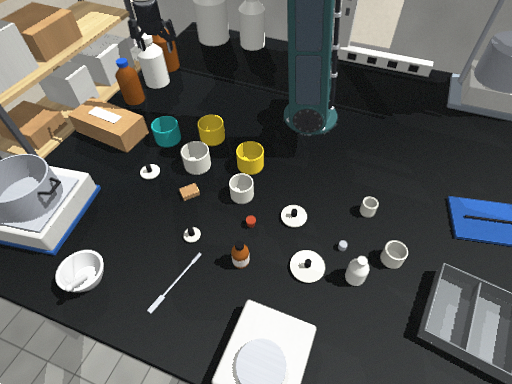

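Candidates in the top view: 
- **Lids:** (183,141), (211,190), (384,188) and (298,132), all with black knobs. 
- **White jars:** (343,220), (275,197), (109,178) and (140,226). 
- **Look-alikes to avoid:** yellow jars (285,243) and (350,271), turquoise jar (401,247), bowl (365,57), small light cap (156,173), red cap (250,165). 
- **Bottles:** amber (242,123), white (138,146).

Next I measure them using colour masks and rays cast onto known-height planes.

```bash
cat > h.py <<'E'
import cv2,numpy as np
from cell import arm
def cast(info,uv,z):
    K=np.array([[info['fx'],0,info['cx']],[0,info['fy'],info['cy']],[0,0,1]])
    p=cv2.undistortPoints(np.float64(uv).reshape(-1,1,2),K,np.array([info['k1'],0,0,0]))[:,0]
    R=cv2.Rodrigues(np.array(info['rvec']))[0]; c=-R.T@np.array(info['tvec']).ravel()
    r=np.c_[p,np.ones(len(p))]@R
    return c+r*((z-c[2])/r[:,2])[:,None]
def depthpts(info,d):
    v,u=np.mgrid[:384,:512]; uv=np.c_[u.ravel(),v.ravel()]
    K=np.array([[info['fx'],0,info['cx']],[0,info['fy'],info['cy']],[0,0,1]])
    p=cv2.undistortPoints(np.float64(uv).reshape(-1,1,2),K,np.array([info['k1'],0,0,0]))[:,0]
    R=cv2.Rodrigues(np.array(info['rvec']))[0]
    return ((np.c_[p,np.ones(len(p))]*d.reshape(-1,1)-np.array(info['tvec']).ravel())@R).reshape(384,512,3)
def circ(P):  # algebraic circle fit with outlier trim
    for _ in range(4):
        A=np.c_[2*P,np.ones(len(P))]; s=np.linalg.lstsq(A,(P**2).sum(1),rcond=None)[0]
        r=np.sqrt(s[2]+s[0]**2+s[1]**2); e=abs(np.hypot(*(P-s[:2]).T)-r); P=P[e<=max(1.0,2*np.median(e))]
    return s[:2],r,np.median(e)
E
python3 - <<'E'
from h import *
f=np.load('top0.npz');im,d=f['im'],f['d'];info=arm.camera_info('top')
X=depthpts(info,d)
hsv=cv2.cvtColor(im,cv2.COLOR_RGB2HSV)
items=dict(Lxl=(183,141,11,48),Ll=(211,190,11,40),Lm=(384,188,11,32),Ls=(298,132,11,25),Jxl=(343,220,68,46),Jl=(275,197,60,38),Jm=(109,178,52,30),Js=(140,226,46,23),amber=(242,123,95,24),white=(138,146,100,26),cap=(156,173,0,10),red=(250,165,0,10),block=(328,179,0,15),dish=(365,57,0,40),yel1=(285,243,68,46),yel2=(350,271,68,46),turq=(401,247,68,46))
white=((hsv[...,1]<70)&(hsv[...,2]>90)).astype(np.uint8)
for n,(u,v,z,r) in items.items():
    c=cast(info,[(u,v)],z)[0]
    m=np.hypot(X[...,0]-c[0],X[...,1]-c[1])<r+12
    zz=X[...,2][m&(X[...,2]>4)]
    out=''
    if n[0] in'LJ':
        w=(white.astype(bool)&m&(abs(X[...,2]-z)<6)).astype(np.uint8)
        cs=max(cv2.findContours(w,cv2.RETR_EXTERNAL,cv2.CHAIN_APPROX_NONE)[0],key=cv2.contourArea)
        P=cast(info,cs[:,0]+0.0,z)[:,:2]; cc,rr,e=circ(P); mc=cv2.minEnclosingCircle(P.astype(np.float32))
        out=f"fit {cc.round(1)} r{rr:.1f} e{e:.1f} enc {np.round(mc[0],1)} {mc[1]:.1f}"
    print(n,c.round(),'zmax',np.percentile(zz,98).round(),out)
E
```

```text
Lxl [622. 177.  11.] zmax 36.0 fit [621.  177.4] r45.6 e0.4 enc [621.4 177.9] 48.2
Ll [475.  92.  11.] zmax 39.0 fit [477.3  89.8] r38.5 e0.5 enc [476.2  91.4] 41.1
Lm [ 482. -421.   11.] zmax 40.0 fit [ 482.8 -417.1] r30.6 e0.6 enc [ 483.3 -416.9] 32.0
Ls [ 650. -167.   11.] zmax 39.0 fit [ 648.9 -166.2] r23.2 e0.3 enc [ 650.3 -166.6] 25.8
Jxl [ 386. -284.   68.] zmax 72.0 fit [ 389.1 -289.2] r45.2 e0.4 enc [ 389.  -289.1] 46.6
Jl [451. -93.  60.] zmax 64.0 fit [453.4 -93.7] r36.8 e0.4 enc [453.1 -93.5] 37.7
Jm [505. 381.  52.] zmax 55.0 fit [508.8 389.7] r28.3 e0.6 enc [509.  389.5] 30.1
Js [368. 290.  46.] zmax 50.0 fit [371.3 294.4] r20.9 e1.0 enc [371.4 294.5] 23.1
amber [655.   0.  95.] zmax 99.0 
white [588. 288. 100.] zmax 103.0 
cap [527. 258.   0.] zmax 26.0 
red [552. -23.   0.] zmax 32.0 
block [ 510. -257.    0.] zmax 24.0 
dish [ 891. -378.    0.] zmax 78.0 
yel1 [ 322. -120.   68.] zmax 72.0 
yel2 [ 244. -301.   68.] zmax 73.0 
turq [ 311. -446.   68.] zmax 72.0
```

Emit:
{"name": "step_arm", "arguments": {
  "rows": [
    {"rz": 0.144,"hand": 4.5},
    {"rz": 0.144},
    {"tx": 4,"ty": -1.4},
    {"tx": 5,"ty": -1.6},
    {"tx": 5,"ty": -1.6},
    {"tx": 5,"ty": -1.6},
    {"tx": 5,"ty": -1.6},
    {"tx": 5,"ty": -1.6},
    {"tx": 3.7,"ty": -1.6},
    {},
    {}
  ],
  "grip_force": 40
}}

```text
$.rows[0]: bad value
```

```bash
cat >> h.py <<'E'
def wristlook(name,guess,z,r,kind):
    """kind lid: dark knob centroid at z=37 + flange circle at 11; jar: rim circle at z"""
    s=arm.read_state();info=arm.camera_info('wrist');im,d=arm.get_image('wrist')
    cv2.imwrite(f'pics/{name}.png',cv2.cvtColor(im,cv2.COLOR_RGB2BGR))
    X=depthpts(info,d);hsv=cv2.cvtColor(im,cv2.COLOR_RGB2HSV)
    near=np.hypot(X[...,0]-guess[0],X[...,1]-guess[1])<r+12
    w=((hsv[...,1]<70)&(hsv[...,2]>80)&near&(abs(X[...,2]-z)<7)).astype(np.uint8)
    cs=max(cv2.findContours(w,cv2.RETR_EXTERNAL,cv2.CHAIN_APPROX_NONE)[0],key=cv2.contourArea)
    P=cast(info,cs[:,0]+0.0,z)[:,:2]; b=cs[:,0];print(name,'tcp',s['tcp_pos'].round(1),'rot',s['tool_rot'].round(3),'bbox',b.min(0),b.max(0))
    print(' circle',circ(P),'enc',cv2.minEnclosingCircle(P.astype(np.float32)))
    if kind=='lid':
        k=near&(X[...,2]>33)&(X[...,2]<45)&(np.hypot(X[...,0]-guess[0],X[...,1]-guess[1])<25)
        v,u=np.nonzero(k); print(' knob',cast(info,[(u.mean(),v.mean())],37)[0].round(1) if len(u) else None,len(u))
E
python3 -c "
from h import *
wristlook('w_lm',(483,-417),11,32,'lid')"
```

```text
Traceback (most recent call last):
  File "h.py", line 27, in wristlook
    cs=max(cv2.findContours(w,cv2.RETR_EXTERNAL,cv2.CHAIN_APPROX_NONE)[0],key=cv2.contourArea)
ValueError: max() iterable argument is empty
```

View pics/w_lm.png

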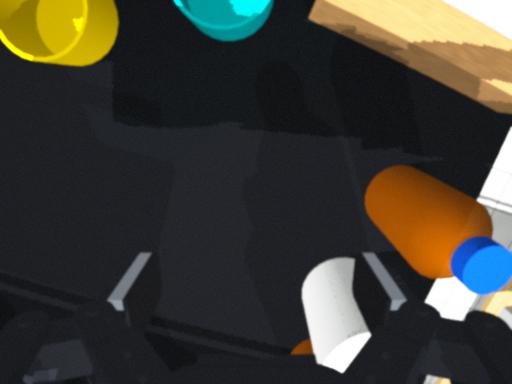

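The arm hasn't moved yet: the picture shows the start pose, with the yellow and turquoise jars at the top and other bottles at the lower right. The rows were refused, so I'll retry with every key filled in.

Emit:
{"name": "step_arm", "arguments": {
  "rows": [
    {"hand": 4.5,"tx": 0,"ty": 0,"tz": 0,"rx": 0,"ry": 0,"rz": 0.144},
    {"hand": 4.5,"tx": 0,"ty": 0,"tz": 0,"rx": 0,"ry": 0,"rz": 0.144},
    {"hand": 4.5,"tx": 4,"ty": -1.4,"tz": 0,"rx": 0,"ry": 0,"rz": 0},
    {"hand": 4.5,"tx": 5,"ty": -1.6,"tz": 0,"rx": 0,"ry": 0,"rz": 0},
    {"hand": 4.5,"tx": 5,"ty": -1.6,"tz": 0,"rx": 0,"ry": 0,"rz": 0},
    {"hand": 4.5,"tx": 5,"ty": -1.6,"tz": 0,"rx": 0,"ry": 0,"rz": 0},
    {"hand": 4.5,"tx": 5,"ty": -1.6,"tz": 0,"rx": 0,"ry": 0,"rz": 0},
    {"hand": 4.5,"tx": 5,"ty": -1.6,"tz": 0,"rx": 0,"ry": 0,"rz": 0},
    {"hand": 4.5,"tx": 3.7,"ty": -1.6,"tz": 0,"rx": 0,"ry": 0,"rz": 0},
    {"hand": 4.5,"tx": 0,"ty": 0,"tz": 0,"rx": 0,"ry": 0,"rz": 0}
  ],
  "grip_force": 40
}}

```text
t: 1.4
tcp_pos: [485.5, -415.5, 230.0]
tool_rot: [-3.14, -0.007, 0.001]
wrist_force: [-0.5, -0.6, 0.4]
opening: 44.9
```

```bash
python3 -c "
from h import *
wristlook('w_lm',(483,-417),11,32,'lid')"
```

```text
w_lm tcp [ 485.5 -415.5  230. ] rot [-3.14e+00 -7.00e-03  1.00e-03] bbox [229 134] [285 190]
 circle (array([ 482.17981691, -415.92117854]), np.float64(31.16303029817541), np.float64(0.27893781910135473)) enc ((482.1888732910156, -415.88848876953125), 31.80164337158203)
 knob [ 482.3 -415.9   37. ] 221
```

View pics/w_lm.png

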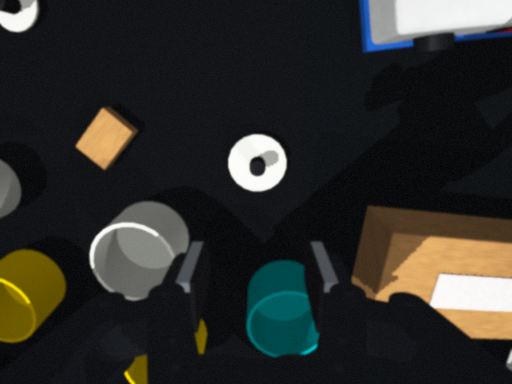

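The lid at (257,162) shows a knob and a 64 mm flange, so it's the medium lid at (482.2,-415.9). The block, turquoise jar and largest jar are well clear of it. I go down, grip and lift.

Emit:
{"name": "step_arm", "arguments": {
  "rows": [
    {"hand": 4.5,"tx": -0.3,"ty": 0,"tz": 5,"rx": 0,"ry": 0,"rz": 0},
    {"hand": 4.5,"tx": 0,"ty": 0,"tz": 5,"rx": 0,"ry": 0,"rz": 0},
    {"hand": 4.5,"tx": 0,"ty": 0,"tz": 5,"rx": 0,"ry": 0,"rz": 0},
    {"hand": 4.5,"tx": 0,"ty": 0,"tz": 4,"rx": 0,"ry": 0,"rz": 0},
    {"hand": 4.5,"tx": 0,"ty": 0,"tz": 2,"rx": 0,"ry": 0,"rz": 0},
    {"hand": 4.5,"tx": 0,"ty": 0,"tz": 0.7,"rx": 0,"ry": 0,"rz": 0},
    {"hand": 1,"tx": 0,"ty": 0,"tz": 0,"rx": 0,"ry": 0,"rz": 0},
    {"hand": 1,"tx": 0,"ty": 0,"tz": 0,"rx": 0,"ry": 0,"rz": 0},
    {"hand": 1,"tx": 0,"ty": 0,"tz": 0,"rx": 0,"ry": 0,"rz": 0},
    {"hand": 1,"tx": 0,"ty": 0,"tz": 0,"rx": 0,"ry": 0,"rz": 0},
    {"hand": 1,"tx": 0,"ty": 0,"tz": 0,"rx": 0,"ry": 0,"rz": 0}
  ],
  "grip_force": 40
}}

```text
t: 2.82
tcp_pos: [481.1, -418.6, 16.6]
tool_rot: [3.138, -0.0, 0.004]
wrist_force: [-0.6, -0.4, 6.1]
opening: 16.1
```

```bash
python3 -c "
from h import *
s=arm.read_state();print({k:np.round(s[k],3) for k in s})
im,d=arm.get_image('wrist');cv2.imwrite('pics/w_g1.png',cv2.resize(cv2.cvtColor(im,cv2.COLOR_RGB2BGR)[150:384,100:420],None,fx=2,fy=2))"
```

```text
{'t': np.float64(2.825), 'q': array([-0.805,  0.403,  1.425, -0.   ,  1.31 ,  0.766]), 'qvel': array([-0.001, -0.002, -0.001, -0.001,  0.   ,  0.001]), 'tau': array([ 2.7700e-01, -4.1720e+01, -2.5562e+01,  1.1300e-01, -1.3000e-02,
       -7.0000e-03]), 'tcp_pos': array([ 481.149, -418.608,   16.571]), 'tool_rot': array([ 3.138, -0.   ,  0.004]), 'wrist_force': array([-0.552, -0.387,  6.077]), 'moment': array([-0.088,  0.044, -0.05 ]), 'opening': np.float64(16.105)}
```

View pics/w_g1.png

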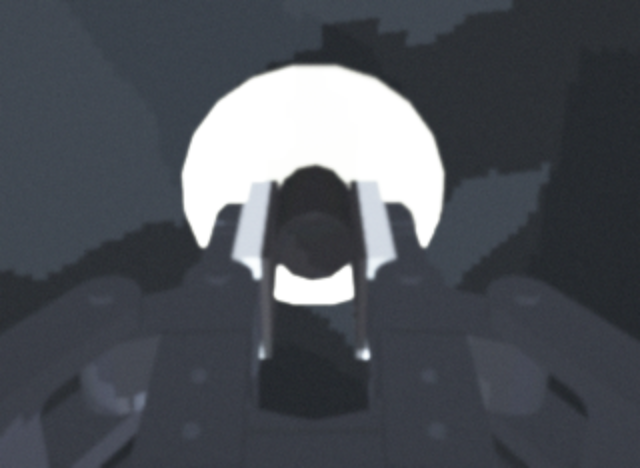

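The knob sits centred between both pads, with the flange just below the tips, so the grip is good. I lift and carry it toward the medium jar at (509,390).

Emit:
{"name": "step_arm", "arguments": {
  "rows": [
    {"hand": 1,"tx": 0,"ty": 0,"tz": -1,"rx": 0,"ry": 0,"rz": 0},
    {"hand": 1,"tx": 0,"ty": 0,"tz": -3,"rx": 0,"ry": 0,"rz": 0},
    {"hand": 1,"tx": 0,"ty": 0,"tz": -5,"rx": 0,"ry": 0,"rz": 0},
    {"hand": 1,"tx": 0,"ty": 0,"tz": -5,"rx": 0,"ry": 0,"rz": 0},
    {"hand": 1,"tx": 0,"ty": 0,"tz": -4,"rx": 0,"ry": 0,"rz": 0},
    {"hand": 1,"tx": 0,"ty": 0,"tz": -3,"rx": 0,"ry": 0,"rz": 0},
    {"hand": 1,"tx": 0,"ty": 0,"tz": 0,"rx": 0,"ry": 0,"rz": 0},
    {"hand": 1,"tx": 0,"ty": 0,"tz": 0,"rx": 0,"ry": 0,"rz": 0}
  ]
}}

```text
t: 3.88
tcp_pos: [479.6, -416.8, 222.3]
tool_rot: [-3.139, 0.0, 0.003]
wrist_force: [1.0, -0.3, -0.8]
opening: 16.7
```

```bash
cat >> h.py <<'E'
def held(name,z):
    """knob/flange of held lid relative to the TCP: flange circle cast at flange top height z"""
    s=arm.read_state();info=arm.camera_info('wrist');im,d=arm.get_image('wrist')
    cv2.imwrite(f'pics/{name}.png',cv2.cvtColor(im,cv2.COLOR_RGB2BGR))
    X=depthpts(info,d);hsv=cv2.cvtColor(im,cv2.COLOR_RGB2HSV);t=s['tcp_pos']
    near=np.hypot(X[...,0]-t[0],X[...,1]-t[1])<65
    w=((hsv[...,1]<70)&(hsv[...,2]>150)&near&(abs(X[...,2]-t[2])<15)).astype(np.uint8)
    print('z flange',np.median(X[...,2][w>0])-t[2])
    cs=max(cv2.findContours(w,cv2.RETR_EXTERNAL,cv2.CHAIN_APPROX_NONE)[0],key=cv2.contourArea)
    P=cast(info,cs[:,0]+0.0,t[2]+z)[:,:2]; P=P[P[:,0]>t[0]+8]; c,r,e=circ(P); print('tcp',t.round(1),'lid-tcp',c-t[:2],r,e)
E
python3 -c "
from h import *
held('w_h1',-5)"
```

```text
z flange -6.810578154843967
tcp [ 479.6 -416.8  222.3] lid-tcp [20.58500708 16.14103544] 12.0270875064669 0.6263364410360861
```

Emit:
{"name": "step_arm", "arguments": {
  "rows": [
    {"hand": 1,"tx": 0.2,"ty": -3,"tz": 0,"rx": 0,"ry": 0,"rz": 0},
    {"hand": 1,"tx": 0.2,"ty": -6,"tz": 0,"rx": 0,"ry": 0,"rz": 0},
    {"hand": 1,"tx": 0.2,"ty": -6,"tz": 0,"rx": 0,"ry": 0,"rz": 0},
    {"hand": 1,"tx": 0.2,"ty": -6,"tz": 0,"rx": 0,"ry": 0,"rz": 0},
    {"hand": 1,"tx": 0.2,"ty": -6,"tz": 0,"rx": 0,"ry": 0,"rz": 0},
    {"hand": 1,"tx": 0.2,"ty": -6,"tz": 0,"rx": 0,"ry": 0,"rz": 0},
    {"hand": 1,"tx": 0.2,"ty": -6,"tz": 0,"rx": 0,"ry": 0,"rz": 0},
    {"hand": 1,"tx": 0.2,"ty": -6,"tz": 0,"rx": 0,"ry": 0,"rz": 0},
    {"hand": 1,"tx": 0.2,"ty": -6,"tz": 0,"rx": 0,"ry": 0,"rz": 0},
    {"hand": 1,"tx": 0.2,"ty": -6,"tz": 0,"rx": 0,"ry": 0,"rz": 0},
    {"hand": 1,"tx": 0.2,"ty": -6,"tz": 0,"rx": 0,"ry": 0,"rz": 0},
    {"hand": 1,"tx": 0.2,"ty": -6,"tz": 0,"rx": 0,"ry": 0,"rz": 0},
    {"hand": 1,"tx": 0.2,"ty": -6,"tz": 0,"rx": 0,"ry": 0,"rz": 0},
    {"hand": 1,"tx": 0.2,"ty": -5.6,"tz": 0,"rx": 0,"ry": 0,"rz": 0},
    {"hand": 1,"tx": 0,"ty": 0,"tz": 0,"rx": 0,"ry": 0,"rz": 0},
    {"hand": 1,"tx": 0,"ty": 0,"tz": 0,"rx": 0,"ry": 0,"rz": 0},
    {"hand": 1,"tx": 0,"ty": 0,"tz": 0,"rx": 0,"ry": 0,"rz": 0}
  ]
}}

```text
t: 6.05
tcp_pos: [508.4, 387.0, 223.8]
tool_rot: [3.141, -0.003, -0.001]
wrist_force: [-0.1, -0.1, -2.0]
opening: 16.1
```

```bash
python3 -c "
from h import *
held('w_jm',-5)
s=arm.read_state()
info=arm.camera_info('wrist');im=cv2.imread('pics/w_jm.png')
R=cv2.Rodrigues(info['rvec'])[0];print('cam',(-R.T@info['tvec']).ravel()-s['tcp_pos'],R[2])
K=np.array([[info['fx'],0,info['cx']],[0,info['fy'],info['cy']],[0,0,1]])
for p in [(508.8,389.7,52.)]: print(cv2.projectPoints(np.array([p]),info['rvec'],info['tvec'],K,np.array([info['k1'],0,0,0]))[0])
"
```

```text
z flange -6.787272022273299
tcp [508.4 387.  223.8] lid-tcp [20.59623805 15.87752326] 12.14578817804215 0.6043788562190731
cam [ 74.46900684  -0.36612705 141.45933402] [-2.98977013e-01  4.13430584e-04 -9.54260224e-01]
[[[253.42247264 169.56162479]]]
```

View pics/w_jm.png

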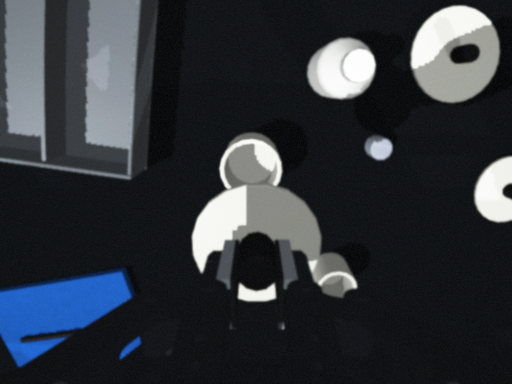

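```bash
cat >> h.py <<'E'
def both(name,jar,zj,rj,rl,zf=-6):
    """held lid centre and jar rim centre, both in one wrist picture (known radii, robust fit)"""
    from scipy.optimize import least_squares
    s=arm.read_state();t=s['tcp_pos'];info=arm.camera_info('wrist');im,d=arm.get_image('wrist')
    cv2.imwrite(f'pics/{name}.png',cv2.cvtColor(im,cv2.COLOR_RGB2BGR))
    X=depthpts(info,d);hsv=cv2.cvtColor(im,cv2.COLOR_RGB2HSV);W=(hsv[...,1]<70)&(hsv[...,2]>75)
    out=[]
    for c0,z,r in((t[:2],t[2]+zf,rl),(np.array(jar),zj,rj)):
        w=(W&(np.hypot(X[...,0]-c0[0],X[...,1]-c0[1])<r+10)&(abs(X[...,2]-z)<8)).astype(np.uint8)
        cs=np.vstack(cv2.findContours(w,cv2.RETR_EXTERNAL,cv2.CHAIN_APPROX_NONE)[0])[:,0]
        P=cast(info,cs+0.0,z)[:,:2]; P=P[P[:,0]>c0[0]-2]; rho=np.hypot(*(P-c0).T);P=P[abs(rho-r)<8]
        f=least_squares(lambda p:np.hypot(*(P-p).T)-r+.5,c0,loss='soft_l1',f_scale=.7); out.append(f.x)
        print(' centre',f.x.round(1),'n',len(P),'mad',np.median(abs(f.fun)).round(2))
    print(name,'tcp',t.round(1),'lid-tcp',(out[0]-t[:2]).round(1),'MOVE jar-lid dx,dy',(out[1]-out[0]).round(1))
E
python3 -c "
from h import *
both('w_jm2',(508.8,389.7),52,30,32)"
```

```text
centre [510.3 386.9] n 196 mad 0.21
 centre [506.9 392.4] n 172 mad 1.83
w_jm2 tcp [508.5 387.  224.2] lid-tcp [ 1.7 -0.1] MOVE jar-lid dx,dy [-3.3  5.5]
```

Emit:
{"name": "step_arm", "arguments": {
  "rows": [
    {"hand": 1,"tx": -0.2,"ty": -0.45,"tz": 3,"rx": 0,"ry": 0,"rz": 0},
    {"hand": 1,"tx": 0,"ty": 0,"tz": 5,"rx": 0,"ry": 0,"rz": 0},
    {"hand": 1,"tx": 0,"ty": 0,"tz": 4,"rx": 0,"ry": 0,"rz": 0},
    {"hand": 1,"tx": 0,"ty": 0,"tz": 2,"rx": 0,"ry": 0,"rz": 0},
    {"hand": 1,"tx": 0,"ty": 0,"tz": 1,"rx": 0,"ry": 0,"rz": 0},
    {"hand": 1,"tx": 0,"ty": 0,"tz": 0,"rx": 0,"ry": 0,"rz": 0},
    {"hand": 1,"tx": 0,"ty": 0,"tz": 0,"rx": 0,"ry": 0,"rz": 0},
    {"hand": 1,"tx": 0,"ty": 0,"tz": 0,"rx": 0,"ry": 0,"rz": 0}
  ]
}}

```text
t: 7.15
tcp_pos: [507.1, 393.6, 76.1]
tool_rot: [-3.14, 0.0, -0.004]
wrist_force: [0.8, -0.4, -0.4]
opening: 16.4
```

```bash
python3 -c "
from h import *
both('w_jm3',(508,391.5),52,30,32)
s=arm.read_state();print(s['wrist_force'])"
```

```text
centre [508.9 393.4] n 196 mad 0.21
 centre [508.9 392.6] n 191 mad 1.19
w_jm3 tcp [507.1 393.6  76.1] lid-tcp [ 1.7 -0.2] MOVE jar-lid dx,dy [ 0.  -0.8]
[ 0.00108124  0.09502854 -0.45993011]
```

View pics/w_jm3.png

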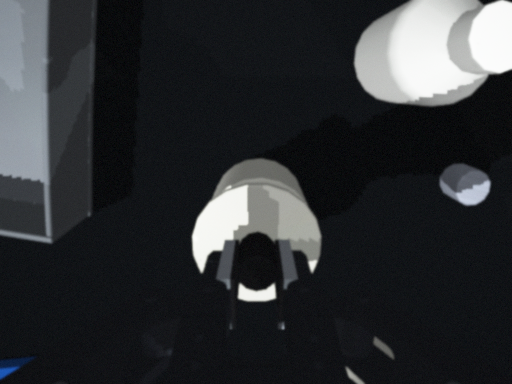

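The held lid, centred at u≈257, hangs over the jar, whose body spans 215–303 (centre ≈259). I shift 1.5 mm and lower it gently.

Emit:
{"name": "step_arm", "arguments": {
  "rows": [
    {"hand": 1,"tx": 0,"ty": 0.15,"tz": 0.4,"rx": 0,"ry": 0,"rz": 0},
    {"hand": 1,"tx": 0,"ty": 0,"tz": 0.3,"rx": 0,"ry": 0,"rz": 0},
    {"hand": 1,"tx": 0,"ty": 0,"tz": 0.2,"rx": 0,"ry": 0,"rz": 0},
    {"hand": 1,"tx": 0,"ty": 0,"tz": 0.2,"rx": 0,"ry": 0,"rz": 0},
    {"hand": 1,"tx": 0,"ty": 0,"tz": 0,"rx": 0,"ry": 0,"rz": 0},
    {"hand": 1,"tx": 0,"ty": 0,"tz": 0,"rx": 0,"ry": 0,"rz": 0}
  ]
}}

```text
t: 7.95
tcp_pos: [506.3, 391.6, 63.3]
tool_rot: [3.142, -0.0, 0.0]
wrist_force: [-1.2, -0.9, -0.9]
opening: 16.5
```

Emit:
{"name": "step_arm", "arguments": {
  "rows": [
    {"hand": 1,"tx": 0,"ty": 0,"tz": 0.1,"rx": 0,"ry": 0,"rz": 0},
    {"hand": 1,"tx": 0,"ty": 0,"tz": 0.1,"rx": 0,"ry": 0,"rz": 0},
    {"hand": 1,"tx": 0,"ty": 0,"tz": 0,"rx": 0,"ry": 0,"rz": 0},
    {"hand": 1,"tx": 0,"ty": 0,"tz": 0,"rx": 0,"ry": 0,"rz": 0}
  ]
}}

```text
t: 8.45
tcp_pos: [506.5, 391.7, 62.5]
tool_rot: [-3.141, 0.0, -0.001]
wrist_force: [-1.7, -1.3, 5.6]
opening: 16.5
```

Contact at 5.6 N, seated. I release, rise and move over the largest lid.

Emit:
{"name": "step_arm", "arguments": {
  "rows": [
    {"hand": 4.5,"tx": 0,"ty": 0,"tz": 0,"rx": 0,"ry": 0,"rz": 0},
    {"hand": 4.5,"tx": 0,"ty": 0,"tz": 0,"rx": 0,"ry": 0,"rz": 0},
    {"hand": 4.5,"tx": 0,"ty": 0,"tz": 0,"rx": 0,"ry": 0,"rz": 0},
    {"hand": 4.5,"tx": 0,"ty": 0,"tz": -2,"rx": 0,"ry": 0,"rz": 0},
    {"hand": 4.5,"tx": 0,"ty": 0,"tz": -4,"rx": 0,"ry": 0,"rz": 0},
    {"hand": 4.5,"tx": 0,"ty": 0,"tz": -5,"rx": 0,"ry": 0,"rz": 0},
    {"hand": 4.5,"tx": 0,"ty": 0,"tz": -5,"rx": 0,"ry": 0,"rz": 0},
    {"hand": 4.5,"tx": 2,"ty": 4,"tz": 0,"rx": 0,"ry": 0,"rz": 0},
    {"hand": 4.5,"tx": 2.5,"ty": 4.5,"tz": 0,"rx": 0,"ry": 0,"rz": 0},
    {"hand": 4.5,"tx": 2.5,"ty": 4.5,"tz": 0,"rx": 0,"ry": 0,"rz": 0},
    {"hand": 4.5,"tx": 2.5,"ty": 4.5,"tz": 0,"rx": 0,"ry": 0,"rz": 0},
    {"hand": 4.5,"tx": 2,"ty": 4,"tz": 0,"rx": 0,"ry": 0,"rz": 0},
    {"hand": 4.5,"tx": 0,"ty": 0,"tz": 0,"rx": 0,"ry": 0,"rz": 0},
    {"hand": 4.5,"tx": 0,"ty": 0,"tz": 0,"rx": 0,"ry": 0,"rz": 0}
  ]
}}

```text
t: 10.2
tcp_pos: [621.3, 176.9, 222.5]
tool_rot: [-3.141, 0.0, -0.002]
wrist_force: [-0.3, -0.2, -0.4]
opening: 44.9
```

```bash
cat > topchk.py <<'E'
from h import *
import sys
it=dict(Lxl=(621,177.5,11,48),Ll=(477,90.5,11,40),Lm=(482,-416,11,32),Ls=(649.5,-166.5,11,25),Jxl=(389,-289,68,46),Jl=(453,-93.6,60,38),Jm=(509,389.6,52,30),Js=(371.4,294.4,46,23),
 OJxl=(389,-289,73,48),OJl=(453,-93.6,65,40),OJm=(509,389.6,57,32),OJs=(371.4,294.4,51,25))
im,d=arm.get_image('top');info=arm.camera_info('top');cv2.imwrite(f'pics/{sys.argv[1]}.png',cv2.cvtColor(im,cv2.COLOR_RGB2BGR))
X=depthpts(info,d);hsv=cv2.cvtColor(im,cv2.COLOR_RGB2HSV);W=(hsv[...,1]<70)&(hsv[...,2]>90)
for n in sys.argv[2:]:
    x,y,z,r=it[n];D=np.hypot(X[...,0]-x,X[...,1]-y)
    w=(W&(D<r+12)&(abs(X[...,2]-z-3)<6)).astype(np.uint8);cs=max(cv2.findContours(w,0,cv2.CHAIN_APPROX_NONE)[0],key=cv2.contourArea)
    P=cast(info,cs[:,0]+0.,z)[:,:2];fl=w.astype(bool);k=(D<16)&(X[...,2]>z+15)
    kv,ku=np.nonzero(k);kc=cast(info,[(ku.mean(),kv.mean())],z+24)[0][:2].round(1) if len(ku) else None
    print(n,'fit',circ(P),'zflange',np.median(X[...,2][fl]).round(1),'plane',np.linalg.lstsq(np.c_[X[fl][:,:2]-(x,y),np.ones(fl.sum())],X[fl][:,2],rcond=None)[0].round(3),'knob',kc)
E
python3 topchk.py t1 OJm Lxl Js; python3 -c "
from h import *
wristlook('w_lxl',(621.3,177.6),11,48,'lid')"
```

```text
OJm fit (array([507.32310428, 389.31849197]), np.float64(29.6604701621562), np.float64(0.4913576651272553)) zflange 57.6 plane [ 4.0000e-03 -1.1000e-02  5.7659e+01] knob [507.7 388.4]
Lxl fit (array([622.9069527 , 168.15258898]), np.float64(37.72943349628566), np.float64(1.26549140237978)) zflange 11.5 plane [-1.0000e-03 -7.0000e-03  1.1704e+01] knob [843.2 335. ]
Js fit (array([371.0765098 , 296.33209346]), np.float64(19.545993003036042), np.float64(0.2765644029303935)) zflange 47.4 plane [ 0.154 -0.365 54.526] knob None
w_lxl tcp [621.  177.5 222.3] rot [-3.141e+00 -1.000e-03 -2.000e-03] bbox [210 117] [298 203]
 circle (array([621.16850541, 180.46433419]), np.float64(47.11243778714266), np.float64(0.24131819117457098)) enc ((621.1378784179688, 180.36212158203125), 47.76044464111328)
 knob [621.1 180.3  37. ] 237
```

Emit:
{"name": "step_arm", "arguments": {
  "rows": [
    {"hand": 4.5,"tx": 0,"ty": -0.1,"tz": 4,"rx": 0,"ry": 0,"rz": 0},
    {"hand": 4.5,"tx": 0,"ty": 0,"tz": 5,"rx": 0,"ry": 0,"rz": 0},
    {"hand": 4.5,"tx": 0,"ty": 0,"tz": 5,"rx": 0,"ry": 0,"rz": 0},
    {"hand": 4.5,"tx": 0,"ty": 0,"tz": 4,"rx": 0,"ry": 0,"rz": 0},
    {"hand": 4.5,"tx": 0,"ty": 0,"tz": 2,"rx": 0,"ry": 0,"rz": 0},
    {"hand": 4.5,"tx": 0,"ty": 0,"tz": 0.6,"rx": 0,"ry": 0,"rz": 0},
    {"hand": 1,"tx": 0,"ty": 0,"tz": 0,"rx": 0,"ry": 0,"rz": 0},
    {"hand": 1,"tx": 0,"ty": 0,"tz": 0,"rx": 0,"ry": 0,"rz": 0},
    {"hand": 1,"tx": 0,"ty": 0,"tz": 0,"rx": 0,"ry": 0,"rz": 0},
    {"hand": 1,"tx": 0,"ty": 0,"tz": 0,"rx": 0,"ry": 0,"rz": 0},
    {"hand": 1,"tx": 0,"ty": 0,"tz": 0,"rx": 0,"ry": 0,"rz": 0}
  ],
  "grip_force": 60
}}

```text
t: 11.68
tcp_pos: [622.9, 177.9, 17.8]
tool_rot: [-3.14, 0.0, -0.007]
wrist_force: [-0.3, 0.7, 5.8]
opening: 15.8
```

Emit:
{"name": "step_arm", "arguments": {
  "rows": [
    {"hand": 1,"tx": 0,"ty": 0,"tz": -1,"rx": 0,"ry": 0,"rz": 0},
    {"hand": 1,"tx": 0,"ty": 0,"tz": -3,"rx": 0,"ry": 0,"rz": 0},
    {"hand": 1,"tx": 0,"ty": 0,"tz": -5,"rx": 0,"ry": 0,"rz": 0},
    {"hand": 1,"tx": 0,"ty": 0,"tz": -5,"rx": 0,"ry": 0,"rz": 0},
    {"hand": 1,"tx": 0,"ty": 0,"tz": -4,"rx": 0,"ry": 0,"rz": 0},
    {"hand": 1,"tx": 0,"ty": 0,"tz": -3,"rx": 0,"ry": 0,"rz": 0},
    {"hand": 1,"tx": -1.2,"ty": 2.3,"tz": 0,"rx": 0,"ry": 0,"rz": 0},
    {"hand": 1,"tx": -2.3,"ty": 4.7,"tz": 0,"rx": 0,"ry": 0,"rz": 0},
    {"hand": 1,"tx": -2.3,"ty": 4.7,"tz": 0,"rx": 0,"ry": 0,"rz": 0},
    {"hand": 1,"tx": -2.3,"ty": 4.7,"tz": 0,"rx": 0,"ry": 0,"rz": 0},
    {"hand": 1,"tx": -2.3,"ty": 4.7,"tz": 0,"rx": 0,"ry": 0,"rz": 0},
    {"hand": 1,"tx": -2.3,"ty": 4.7,"tz": 0,"rx": 0,"ry": 0,"rz": 0},
    {"hand": 1,"tx": -2.3,"ty": 4.7,"tz": 0,"rx": 0,"ry": 0,"rz": 0},
    {"hand": 1,"tx": -2.3,"ty": 4.7,"tz": 0,"rx": 0,"ry": 0,"rz": 0},
    {"hand": 1,"tx": -2.3,"ty": 4.7,"tz": 0,"rx": 0,"ry": 0,"rz": 0},
    {"hand": 1,"tx": -2.3,"ty": 4.6,"tz": 0,"rx": 0,"ry": 0,"rz": 0},
    {"hand": 1,"tx": -1.3,"ty": 2.2,"tz": 0,"rx": 0,"ry": 0,"rz": 0},
    {"hand": 1,"tx": 0,"ty": 0,"tz": 0,"rx": 0,"ry": 0,"rz": 0},
    {"hand": 1,"tx": 0,"ty": 0,"tz": 0,"rx": 0,"ry": 0,"rz": 0}
  ]
}}

```text
t: 14.05
tcp_pos: [389.1, -288.8, 225.1]
tool_rot: [-3.141, 0.0, 0.0]
wrist_force: [0.4, 0.6, -1.9]
opening: 15.9
```

```bash
python3 -c "
from h import *
both('w_jx',(389,-289),68,46,48)"
```

```text
centre [ 387.9 -289.1] n 280 mad 0.33
 centre [ 386.1 -286.8] n 239 mad 1.77
w_jx tcp [ 389.1 -288.8  225.1] lid-tcp [-1.2 -0.2] MOVE jar-lid dx,dy [-1.8  2.2]
```

Emit:
{"name": "step_arm", "arguments": {
  "rows": [
    {"hand": 1,"tx": 0,"ty": 0,"tz": 3,"rx": 0,"ry": 0,"rz": 0},
    {"hand": 1,"tx": 0,"ty": 0,"tz": 5,"rx": 0,"ry": 0,"rz": 0},
    {"hand": 1,"tx": 0,"ty": 0,"tz": 3.5,"rx": 0,"ry": 0,"rz": 0},
    {"hand": 1,"tx": 0,"ty": 0,"tz": 1.5,"rx": 0,"ry": 0,"rz": 0},
    {"hand": 1,"tx": 0,"ty": 0,"tz": 0,"rx": 0,"ry": 0,"rz": 0},
    {"hand": 1,"tx": 0,"ty": 0,"tz": 0,"rx": 0,"ry": 0,"rz": 0},
    {"hand": 1,"tx": 0,"ty": 0,"tz": 0,"rx": 0,"ry": 0,"rz": 0}
  ]
}}

```text
t: 14.98
tcp_pos: [390.2, -290.3, 97.3]
tool_rot: [3.139, -0.0, 0.004]
wrist_force: [0.4, 0.0, -1.6]
opening: 15.8
```

```bash
python3 -c "
from h import *
both('w_jx2',(389,-289),68,46,48)"
```

```text
centre [ 388.9 -290.5] n 279 mad 0.31
 centre [ 388.3 -287.5] n 212 mad 0.7
w_jx2 tcp [ 390.2 -290.3   97.3] lid-tcp [-1.3 -0.3] MOVE jar-lid dx,dy [-0.6  3. ]
```

View pics/w_jx2.png

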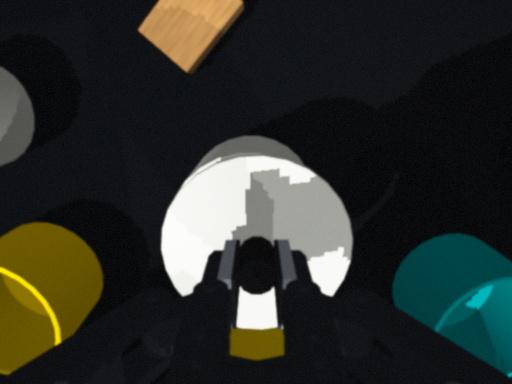

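The lid (centre u≈257) is above the largest white jar (visible body centre u≈251). I shift about 2 mm and lower.

Emit:
{"name": "step_arm", "arguments": {
  "rows": [
    {"hand": 1,"tx": 0,"ty": -0.25,"tz": 0.6,"rx": 0,"ry": 0,"rz": 0},
    {"hand": 1,"tx": 0,"ty": 0,"tz": 0.4,"rx": 0,"ry": 0,"rz": 0},
    {"hand": 1,"tx": 0,"ty": 0,"tz": 0.3,"rx": 0,"ry": 0,"rz": 0},
    {"hand": 1,"tx": 0,"ty": 0,"tz": 0.2,"rx": 0,"ry": 0,"rz": 0},
    {"hand": 1,"tx": 0,"ty": 0,"tz": 0.2,"rx": 0,"ry": 0,"rz": 0},
    {"hand": 1,"tx": 0,"ty": 0,"tz": 0,"rx": 0,"ry": 0,"rz": 0},
    {"hand": 1,"tx": 0,"ty": 0,"tz": 0,"rx": 0,"ry": 0,"rz": 0}
  ]
}}

```text
t: 15.9
tcp_pos: [389.0, -286.9, 79.7]
tool_rot: [3.142, -0.0, -0.0]
wrist_force: [-4.2, 3.0, 5.3]
opening: 15.7
```

Emit:
{"name": "step_arm", "arguments": {
  "rows": [
    {"hand": 1,"tx": 0,"ty": 0,"tz": 0.1,"rx": 0,"ry": 0,"rz": 0},
    {"hand": 1,"tx": 0,"ty": 0,"tz": 0,"rx": 0,"ry": 0,"rz": 0},
    {"hand": 1,"tx": 0,"ty": 0,"tz": 0,"rx": 0,"ry": 0,"rz": 0}
  ]
}}

```text
t: 16.27
tcp_pos: [389.1, -286.9, 79.8]
tool_rot: [3.141, -0.0, 0.0]
wrist_force: [-5.2, 4.7, 10.8]
opening: 15.7
```

Emit:
{"name": "step_arm", "arguments": {
  "rows": [
    {"hand": 4.5,"tx": 0,"ty": 0,"tz": -0.1,"rx": 0,"ry": 0,"rz": 0},
    {"hand": 4.5,"tx": 0,"ty": 0,"tz": 0,"rx": 0,"ry": 0,"rz": 0},
    {"hand": 4.5,"tx": 0,"ty": 0,"tz": 0,"rx": 0,"ry": 0,"rz": 0},
    {"hand": 4.5,"tx": 0,"ty": 0,"tz": -2,"rx": 0,"ry": 0,"rz": 0},
    {"hand": 4.5,"tx": 0,"ty": 0,"tz": -4,"rx": 0,"ry": 0,"rz": 0},
    {"hand": 4.5,"tx": 0,"ty": 0,"tz": -5,"rx": 0,"ry": 0,"rz": 0},
    {"hand": 4.5,"tx": 0,"ty": 0,"tz": -3.3,"rx": 0,"ry": 0,"rz": 0},
    {"hand": 4.5,"tx": 1,"ty": -4,"tz": 0,"rx": 0,"ry": 0,"rz": 0},
    {"hand": 4.5,"tx": 1.4,"ty": -6,"tz": 0,"rx": 0,"ry": 0,"rz": 0},
    {"hand": 4.5,"tx": 1.4,"ty": -6,"tz": 0,"rx": 0,"ry": 0,"rz": 0},
    {"hand": 4.5,"tx": 1.4,"ty": -6,"tz": 0,"rx": 0,"ry": 0,"rz": 0},
    {"hand": 4.5,"tx": 1.4,"ty": -6,"tz": 0,"rx": 0,"ry": 0,"rz": 0},
    {"hand": 4.5,"tx": 1.4,"ty": -6,"tz": 0,"rx": 0,"ry": 0,"rz": 0},
    {"hand": 4.5,"tx": 0.8,"ty": -3.7,"tz": 0,"rx": 0,"ry": 0,"rz": 0},
    {"hand": 4.5,"tx": 0,"ty": 0,"tz": 0,"rx": 0,"ry": 0,"rz": 0},
    {"hand": 4.5,"tx": 0,"ty": 0,"tz": 0,"rx": 0,"ry": 0,"rz": 0}
  ]
}}

```text
t: 18.27
tcp_pos: [477.1, 89.6, 221.0]
tool_rot: [3.141, -0.0, -0.001]
wrist_force: [-0.1, -0.7, -0.9]
opening: 45.1
```

```bash
python3 topchk.py t2 OJxl; python3 -c "
from h import *
wristlook('w_ll',(477,91),11,40,'lid')"
```

```text
OJxl fit (array([ 388.62959273, -290.04721534]), np.float64(46.887910518530184), np.float64(0.5347012141541185)) zflange 74.7 plane [-5.0000e-03 -3.0000e-03  7.4715e+01] knob [ 389.1 -289.8]
w_ll tcp [477.1  89.2 221.1] rot [ 3.141e+00 -2.000e-03 -1.000e-03] bbox [216 126] [289 197]
 circle (array([475.91675863,  92.82505087]), np.float64(39.084189382735204), np.float64(0.25057351840257525)) enc ((475.8488464355469, 92.8067855834961), 39.67676544189453)
 knob [476.1  92.8  37. ] 234
```

The largest lid is home: level, z right and centred. Next is the large lid.

Emit:
{"name": "step_arm", "arguments": {
  "rows": [
    {"hand": 4.5,"tx": 0,"ty": -0.1,"tz": 4,"rx": 0,"ry": 0,"rz": 0},
    {"hand": 4.5,"tx": 0,"ty": 0,"tz": 5,"rx": 0,"ry": 0,"rz": 0},
    {"hand": 4.5,"tx": 0,"ty": 0,"tz": 5,"rx": 0,"ry": 0,"rz": 0},
    {"hand": 4.5,"tx": 0,"ty": 0,"tz": 4,"rx": 0,"ry": 0,"rz": 0},
    {"hand": 4.5,"tx": 0,"ty": 0,"tz": 1.9,"rx": 0,"ry": 0,"rz": 0},
    {"hand": 4.5,"tx": 0,"ty": 0,"tz": 0.5,"rx": 0,"ry": 0,"rz": 0},
    {"hand": 1,"tx": 0,"ty": 0,"tz": 0,"rx": 0,"ry": 0,"rz": 0},
    {"hand": 1,"tx": 0,"ty": 0,"tz": 0,"rx": 0,"ry": 0,"rz": 0},
    {"hand": 1,"tx": 0,"ty": 0,"tz": 0,"rx": 0,"ry": 0,"rz": 0},
    {"hand": 1,"tx": 0,"ty": 0,"tz": 0,"rx": 0,"ry": 0,"rz": 0},
    {"hand": 1,"tx": 0,"ty": 0,"tz": 0,"rx": 0,"ry": 0,"rz": 0}
  ]
}}

```text
t: 19.75
tcp_pos: [478.4, 90.8, 18.8]
tool_rot: [3.141, -0.0, 0.005]
wrist_force: [-1.4, -1.7, 6.1]
opening: 15.2
```

Emit:
{"name": "step_arm", "arguments": {
  "rows": [
    {"hand": 1,"tx": 0,"ty": 0,"tz": -1,"rx": 0,"ry": 0,"rz": 0},
    {"hand": 1,"tx": 0,"ty": 0,"tz": -3,"rx": 0,"ry": 0,"rz": 0},
    {"hand": 1,"tx": 0,"ty": 0,"tz": -5,"rx": 0,"ry": 0,"rz": 0},
    {"hand": 1,"tx": 0,"ty": 0,"tz": -5,"rx": 0,"ry": 0,"rz": 0},
    {"hand": 1,"tx": 0,"ty": 0,"tz": -3,"rx": 0,"ry": 0,"rz": 0},
    {"hand": 1,"tx": -0.5,"ty": 3.4,"tz": 0,"rx": 0,"ry": 0,"rz": 0},
    {"hand": 1,"tx": -0.6,"ty": 4,"tz": 0,"rx": 0,"ry": 0,"rz": 0},
    {"hand": 1,"tx": -0.6,"ty": 4,"tz": 0,"rx": 0,"ry": 0,"rz": 0},
    {"hand": 1,"tx": -0.5,"ty": 4,"tz": 0,"rx": 0,"ry": 0,"rz": 0},
    {"hand": 1,"tx": -0.3,"ty": 3,"tz": 0,"rx": 0,"ry": 0,"rz": 0},
    {"hand": 1,"tx": 0,"ty": 0,"tz": 3,"rx": 0,"ry": 0,"rz": 0},
    {"hand": 1,"tx": 0,"ty": 0,"tz": 4,"rx": 0,"ry": 0,"rz": 0},
    {"hand": 1,"tx": 0,"ty": 0,"tz": 2.5,"rx": 0,"ry": 0,"rz": 0},
    {"hand": 1,"tx": 0,"ty": 0,"tz": 0.5,"rx": 0,"ry": 0,"rz": 0},
    {"hand": 1,"tx": 0,"ty": 0,"tz": 0,"rx": 0,"ry": 0,"rz": 0},
    {"hand": 1,"tx": 0,"ty": 0,"tz": 0,"rx": 0,"ry": 0,"rz": 0}
  ]
}}

```text
t: 21.75
tcp_pos: [453.3, -93.2, 89.0]
tool_rot: [3.141, 0.0, 0.005]
wrist_force: [0.3, 0.3, -1.5]
opening: 15.8
```

```bash
python3 -c "
from h import *
both('w_jl',(453.5,-92),60,38,40)"
```

```text
centre [451.6 -93.4] n 229 mad 0.34
 centre [451.7 -91.4] n 237 mad 1.33
w_jl tcp [453.3 -93.2  89. ] lid-tcp [-1.6 -0.2] MOVE jar-lid dx,dy [0.1 2. ]
```

View pics/w_jl.png

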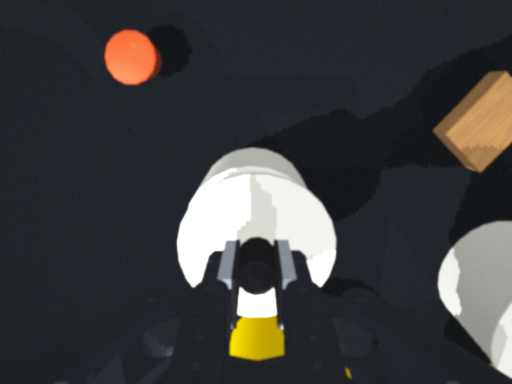

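The lid (u≈257) is above the large white jar (body centre u≈254). I make a small shift and lower it.

Emit:
{"name": "step_arm", "arguments": {
  "rows": [
    {"hand": 1,"tx": 0.1,"ty": -0.15,"tz": 0.4,"rx": 0,"ry": 0,"rz": 0},
    {"hand": 1,"tx": 0,"ty": 0,"tz": 0.4,"rx": 0,"ry": 0,"rz": 0},
    {"hand": 1,"tx": 0,"ty": 0,"tz": 0.3,"rx": 0,"ry": 0,"rz": 0},
    {"hand": 1,"tx": 0,"ty": 0,"tz": 0.2,"rx": 0,"ry": 0,"rz": 0},
    {"hand": 1,"tx": 0,"ty": 0,"tz": 0.2,"rx": 0,"ry": 0,"rz": 0},
    {"hand": 1,"tx": 0,"ty": 0,"tz": 0,"rx": 0,"ry": 0,"rz": 0},
    {"hand": 1,"tx": 0,"ty": 0,"tz": 0,"rx": 0,"ry": 0,"rz": 0}
  ]
}}

```text
t: 22.68
tcp_pos: [453.2, -91.5, 72.8]
tool_rot: [3.141, -0.0, 0.0]
wrist_force: [-2.6, 1.1, 3.7]
opening: 15.5
```

Emit:
{"name": "step_arm", "arguments": {
  "rows": [
    {"hand": 1,"tx": 0,"ty": 0,"tz": 0.1,"rx": 0,"ry": 0,"rz": 0},
    {"hand": 1,"tx": 0,"ty": 0,"tz": 0,"rx": 0,"ry": 0,"rz": 0},
    {"hand": 1,"tx": 0,"ty": 0,"tz": 0,"rx": 0,"ry": 0,"rz": 0}
  ]
}}

```text
t: 23.05
tcp_pos: [453.2, -91.5, 72.8]
tool_rot: [3.141, -0.0, 0.001]
wrist_force: [-4.7, 0.2, 8.8]
opening: 15.8
```

Home. I release and move to the small lid.

Emit:
{"name": "step_arm", "arguments": {
  "rows": [
    {"hand": 4.5,"tx": 0,"ty": 0,"tz": -0.1,"rx": 0,"ry": 0,"rz": 0},
    {"hand": 4.5,"tx": 0,"ty": 0,"tz": 0,"rx": 0,"ry": 0,"rz": 0},
    {"hand": 4.5,"tx": 0,"ty": 0,"tz": 0,"rx": 0,"ry": 0,"rz": 0},
    {"hand": 4.5,"tx": 0,"ty": 0,"tz": -2,"rx": 0,"ry": 0,"rz": 0},
    {"hand": 4.5,"tx": 0,"ty": 0,"tz": -4,"rx": 0,"ry": 0,"rz": 0},
    {"hand": 4.5,"tx": 0,"ty": 0,"tz": -5,"rx": 0,"ry": 0,"rz": 0},
    {"hand": 4.5,"tx": 0,"ty": 0,"tz": -4,"rx": 0,"ry": 0,"rz": 0},
    {"hand": 4.5,"tx": 3,"ty": 1.5,"tz": 0,"rx": 0,"ry": 0,"rz": 0},
    {"hand": 4.5,"tx": 4.6,"ty": 1.5,"tz": 0,"rx": 0,"ry": 0,"rz": 0},
    {"hand": 4.5,"tx": 5,"ty": 1.5,"tz": 0,"rx": 0,"ry": 0,"rz": 0},
    {"hand": 4.5,"tx": 4,"ty": 1.5,"tz": 0,"rx": 0,"ry": 0,"rz": 0},
    {"hand": 4.5,"tx": 3,"ty": 1.5,"tz": 0,"rx": 0,"ry": 0,"rz": 0},
    {"hand": 4.5,"tx": 0,"ty": 0,"tz": 0,"rx": 0,"ry": 0,"rz": 0},
    {"hand": 4.5,"tx": 0,"ty": 0,"tz": 0,"rx": 0,"ry": 0,"rz": 0}
  ]
}}

```text
t: 24.8
tcp_pos: [648.8, -166.3, 221.6]
tool_rot: [-3.141, 0.0, 0.002]
wrist_force: [0.8, 0.7, 0.1]
opening: 45.0
```

```bash
python3 topchk.py t3 OJxl OJm; python3 -c "
from h import *
wristlook('w_ls',(649.7,-166),11,25,'lid')"
```

```text
OJxl fit (array([ 388.26838941, -289.84037086]), np.float64(46.658082321303844), np.float64(0.4184441810258619)) zflange 74.6 plane [-4.0000e-03 -2.0000e-03  7.4666e+01] knob [ 388.8 -289.1]
OJm fit (array([507.66232496, 389.48911217]), np.float64(29.71264125603198), np.float64(0.5020134620096002)) zflange 57.4 plane [-5.0000e-03 -7.0000e-03  5.7572e+01] knob [507.8 388.3]
w_ls tcp [ 648.7 -166.1  222.3] rot [-3.141e+00  0.000e+00  1.000e-03] bbox [232 138] [277 183]
 circle (array([ 649.31957033, -163.82566928]), np.float64(24.18416167943501), np.float64(0.2673344728365912)) enc ((649.2173461914062, -163.7917022705078), 24.749895095825195)
 knob [ 649.4 -163.8   37. ] 238
```

Emit:
{"name": "step_arm", "arguments": {
  "rows": [
    {"hand": 4.5,"tx": 0.1,"ty": 0,"tz": 4,"rx": 0,"ry": 0,"rz": 0},
    {"hand": 4.5,"tx": 0,"ty": 0,"tz": 5,"rx": 0,"ry": 0,"rz": 0},
    {"hand": 4.5,"tx": 0,"ty": 0,"tz": 5,"rx": 0,"ry": 0,"rz": 0},
    {"hand": 4.5,"tx": 0,"ty": 0,"tz": 4,"rx": 0,"ry": 0,"rz": 0},
    {"hand": 4.5,"tx": 0,"ty": 0,"tz": 2,"rx": 0,"ry": 0,"rz": 0},
    {"hand": 4.5,"tx": 0,"ty": 0,"tz": 0.5,"rx": 0,"ry": 0,"rz": 0},
    {"hand": 1,"tx": 0,"ty": 0,"tz": 0,"rx": 0,"ry": 0,"rz": 0},
    {"hand": 1,"tx": 0,"ty": 0,"tz": 0,"rx": 0,"ry": 0,"rz": 0},
    {"hand": 1,"tx": 0,"ty": 0,"tz": 0,"rx": 0,"ry": 0,"rz": 0},
    {"hand": 1,"tx": 0,"ty": 0,"tz": 0,"rx": 0,"ry": 0,"rz": 0},
    {"hand": 1,"tx": 0,"ty": 0,"tz": 0,"rx": 0,"ry": 0,"rz": 0}
  ]
}}

```text
t: 26.28
tcp_pos: [651.7, -166.8, 20.0]
tool_rot: [3.14, -0.0, 0.007]
wrist_force: [-0.8, 1.6, 5.8]
opening: 15.7
```

Emit:
{"name": "step_arm", "arguments": {
  "rows": [
    {"hand": 1,"tx": 0,"ty": 0,"tz": -1,"rx": 0,"ry": 0,"rz": 0},
    {"hand": 1,"tx": 0,"ty": 0,"tz": -3,"rx": 0,"ry": 0,"rz": 0},
    {"hand": 1,"tx": 0,"ty": 0,"tz": -5,"rx": 0,"ry": 0,"rz": 0},
    {"hand": 1,"tx": 0,"ty": 0,"tz": -5,"rx": 0,"ry": 0,"rz": 0},
    {"hand": 1,"tx": 0,"ty": 0,"tz": -4,"rx": 0,"ry": 0,"rz": 0},
    {"hand": 1,"tx": -1.5,"ty": -2.3,"tz": 0,"rx": 0,"ry": 0,"rz": 0},
    {"hand": 1,"tx": -2.8,"ty": -4.6,"tz": 0,"rx": 0,"ry": 0,"rz": 0},
    {"hand": 1,"tx": -2.8,"ty": -4.6,"tz": 0,"rx": 0,"ry": 0,"rz": 0},
    {"hand": 1,"tx": -2.8,"ty": -4.6,"tz": 0,"rx": 0,"ry": 0,"rz": 0},
    {"hand": 1,"tx": -2.8,"ty": -4.6,"tz": 0,"rx": 0,"ry": 0,"rz": 0},
    {"hand": 1,"tx": -2.8,"ty": -4.6,"tz": 0,"rx": 0,"ry": 0,"rz": 0},
    {"hand": 1,"tx": -2.8,"ty": -4.6,"tz": 0,"rx": 0,"ry": 0,"rz": 0},
    {"hand": 1,"tx": -2.8,"ty": -4.6,"tz": 0,"rx": 0,"ry": 0,"rz": 0},
    {"hand": 1,"tx": -2.8,"ty": -4.6,"tz": 0,"rx": 0,"ry": 0,"rz": 0},
    {"hand": 1,"tx": -2.7,"ty": -4.6,"tz": 0,"rx": 0,"ry": 0,"rz": 0},
    {"hand": 1,"tx": -1.4,"ty": -2.6,"tz": 0,"rx": 0,"ry": 0,"rz": 0},
    {"hand": 1,"tx": 0,"ty": 0,"tz": 0,"rx": 0,"ry": 0,"rz": 0},
    {"hand": 1,"tx": 0,"ty": 0,"tz": 0,"rx": 0,"ry": 0,"rz": 0}
  ]
}}

```text
t: 28.52
tcp_pos: [370.6, 296.0, 197.4]
tool_rot: [3.141, -0.001, 0.001]
wrist_force: [0.5, -0.2, -0.7]
opening: 15.7
```

Emit:
{"name": "step_arm", "arguments": {
  "rows": [
    {"hand": 1,"tx": 0,"ty": 0,"tz": 3,"rx": 0,"ry": 0,"rz": 0},
    {"hand": 1,"tx": 0,"ty": 0,"tz": 5,"rx": 0,"ry": 0,"rz": 0},
    {"hand": 1,"tx": 0,"ty": 0,"tz": 3,"rx": 0,"ry": 0,"rz": 0},
    {"hand": 1,"tx": 0,"ty": 0,"tz": 1,"rx": 0,"ry": 0,"rz": 0},
    {"hand": 1,"tx": 0,"ty": 0,"tz": 0,"rx": 0,"ry": 0,"rz": 0},
    {"hand": 1,"tx": 0,"ty": 0,"tz": 0,"rx": 0,"ry": 0,"rz": 0},
    {"hand": 1,"tx": 0,"ty": 0,"tz": 0,"rx": 0,"ry": 0,"rz": 0}
  ]
}}

```text
t: 29.4
tcp_pos: [371.3, 297.1, 78.9]
tool_rot: [-3.14, 0.0, -0.004]
wrist_force: [-0.7, -0.5, 0.4]
opening: 15.8
```

```bash
python3 -c "
from h import *
both('w_js',(371.5,296),46,23,25)"
```

```text
centre [370.6 297.6] n 167 mad 0.38
 centre [370.1 297.5] n 176 mad 1.7
w_js tcp [371.3 297.1  78.9] lid-tcp [-0.7  0.6] MOVE jar-lid dx,dy [-0.5 -0.2]
```

View pics/w_js.png

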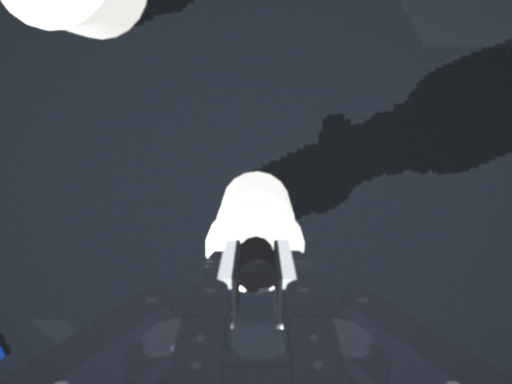

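The jar body (220–292, centre ≈256) lines up with the held lid (centre ≈256). I lower it.

Emit:
{"name": "step_arm", "arguments": {
  "rows": [
    {"hand": 1,"tx": 0,"ty": 0.05,"tz": 0.6,"rx": 0,"ry": 0,"rz": 0},
    {"hand": 1,"tx": 0,"ty": 0,"tz": 0.4,"rx": 0,"ry": 0,"rz": 0},
    {"hand": 1,"tx": 0,"ty": 0,"tz": 0.3,"rx": 0,"ry": 0,"rz": 0},
    {"hand": 1,"tx": 0,"ty": 0,"tz": 0.2,"rx": 0,"ry": 0,"rz": 0},
    {"hand": 1,"tx": 0,"ty": 0,"tz": 0.2,"rx": 0,"ry": 0,"rz": 0},
    {"hand": 1,"tx": 0,"ty": 0,"tz": 0,"rx": 0,"ry": 0,"rz": 0},
    {"hand": 1,"tx": 0,"ty": 0,"tz": 0,"rx": 0,"ry": 0,"rz": 0}
  ]
}}

```text
t: 30.32
tcp_pos: [370.3, 296.1, 60.5]
tool_rot: [-3.142, 0.0, -0.0]
wrist_force: [-0.2, -0.2, 1.8]
opening: 15.7
```

Emit:
{"name": "step_arm", "arguments": {
  "rows": [
    {"hand": 1,"tx": 0,"ty": 0,"tz": 0.1,"rx": 0,"ry": 0,"rz": 0},
    {"hand": 1,"tx": 0,"ty": 0,"tz": 0,"rx": 0,"ry": 0,"rz": 0},
    {"hand": 1,"tx": 0,"ty": 0,"tz": 0,"rx": 0,"ry": 0,"rz": 0}
  ]
}}

```text
t: 30.7
tcp_pos: [370.6, 296.1, 60.4]
tool_rot: [-3.141, 0.0, -0.001]
wrist_force: [-2.5, -0.9, 6.3]
opening: 15.4
```

Emit:
{"name": "step_arm", "arguments": {
  "rows": [
    {"hand": 4.5,"tx": 0,"ty": 0,"tz": -0.1,"rx": 0,"ry": 0,"rz": 0},
    {"hand": 4.5,"tx": 0,"ty": 0,"tz": 0,"rx": 0,"ry": 0,"rz": 0},
    {"hand": 4.5,"tx": 0,"ty": 0,"tz": 0,"rx": 0,"ry": 0,"rz": 0},
    {"hand": 4.5,"tx": 0,"ty": 0,"tz": -2,"rx": 0,"ry": 0,"rz": 0},
    {"hand": 4.5,"tx": 0,"ty": 0,"tz": -4,"rx": 0,"ry": 0,"rz": 0},
    {"hand": 4.5,"tx": 0,"ty": 0,"tz": -5,"rx": 0,"ry": 0,"rz": 0},
    {"hand": 4.5,"tx": 0,"ty": 0,"tz": -4,"rx": 0,"ry": 0,"rz": 0},
    {"hand": 4.5,"tx": 1,"ty": 4,"tz": 0,"rx": 0,"ry": 0,"rz": 0},
    {"hand": 4.5,"tx": 1,"ty": 5,"tz": 0,"rx": 0,"ry": 0,"rz": 0},
    {"hand": 4.5,"tx": 1,"ty": 5,"tz": 0,"rx": 0,"ry": 0,"rz": 0},
    {"hand": 4.5,"tx": 0,"ty": 3,"tz": 0,"rx": 0,"ry": 0,"rz": 0},
    {"hand": 4.5,"tx": 0,"ty": 0,"tz": 0,"rx": 0,"ry": 0,"rz": 0},
    {"hand": 4.5,"tx": 0,"ty": 0,"tz": 0,"rx": 0,"ry": 0,"rz": 0}
  ]
}}

```text
t: 32.33
tcp_pos: [400.2, 126.5, 210.2]
tool_rot: [-3.141, 0.0, 0.0]
wrist_force: [0.1, 0.8, -0.1]
opening: 44.9
```

```bash
python3 topchk.py t4 OJxl OJl OJm OJs;python3 - <<'E'
from h import *
im,d=arm.get_image('scene');cv2.imwrite('pics/s4.png',cv2.resize(cv2.cvtColor(im,cv2.COLOR_RGB2BGR)[100:320,120:430],None,fx=2.5,fy=2.5))
E
```

```text
OJxl fit (array([ 388.59560523, -290.05641858]), np.float64(46.871296461126285), np.float64(0.5168137941998836)) zflange 74.7 plane [-3.0000e-03 -1.0000e-03  7.4737e+01] knob [ 388.6 -289.7]
OJl fit (array([451.95266993, -94.52497228]), np.float64(38.23217517225354), np.float64(0.4160496692955249)) zflange 66.4 plane [-3.0000e-03 -2.0000e-03  6.6424e+01] knob [452.4 -94.4]
OJm fit (array([507.33279379, 389.27530734]), np.float64(29.66597516315454), np.float64(0.5070466376826523)) zflange 57.5 plane [-8.0000e-03  3.0000e-03  5.7652e+01] knob [507.7 388.4]Traceback (most recent call last):
  File "topchk.py", line 9, in <module>
    w=(W&(D<r+12)&(abs(X[...,2]-z-3)<6)).astype(np.uint8);cs=max(cv2.findContours(w,0,cv2.CHAIN_APPROX_NONE)[0],key=cv2.contourArea)
                                                             ~~~^^^^^^^^^^^^^^^^^^^^^^^^^^^^^^^^^^^^^^^^^^^^^^^^^^^^^^^^^^^^^^^^^^^^
ValueError: max() iterable argument is empty
```

View pics/t4.png

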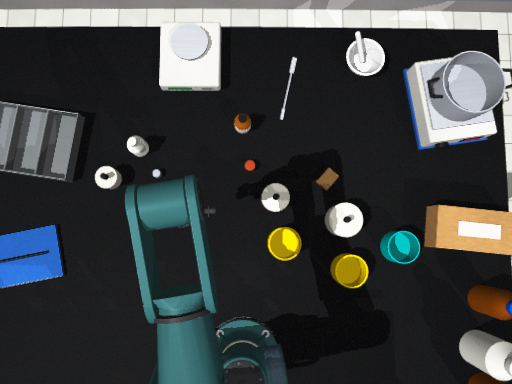

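View pics/s4.png

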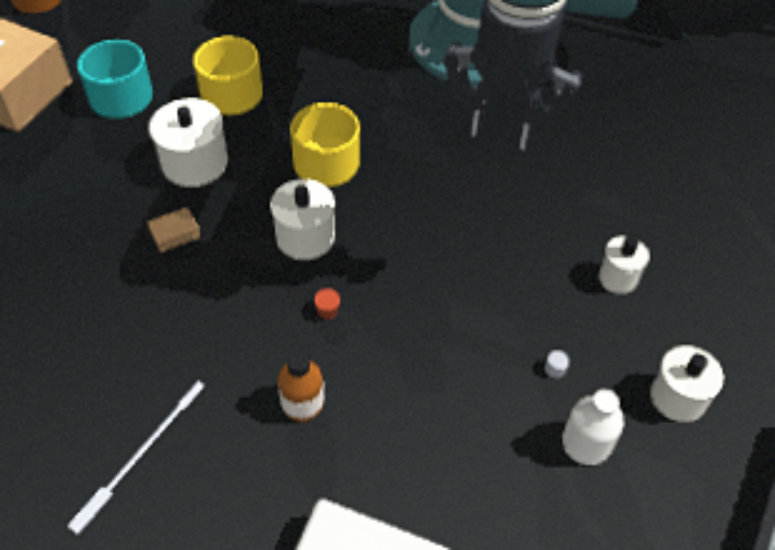

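All four jars are covered in the scene view, and the bottles are at their old pixels ((242,123) and (138,146)). The arm hides the small jar in the top view, so I move aside to check it.

Emit:
{"name": "step_arm", "arguments": {
  "rows": [
    {"hand": 4.5,"tx": 1,"ty": 4,"tz": 0,"rx": 0,"ry": 0,"rz": 0},
    {"hand": 4.5,"tx": 1,"ty": 5,"tz": 0,"rx": 0,"ry": 0,"rz": 0},
    {"hand": 4.5,"tx": 1,"ty": 5,"tz": 0,"rx": 0,"ry": 0,"rz": 0},
    {"hand": 4.5,"tx": 0,"ty": 0,"tz": 0,"rx": 0,"ry": 0,"rz": 0},
    {"hand": 4.5,"tx": 0,"ty": 0,"tz": 0,"rx": 0,"ry": 0,"rz": 0}
  ]
}}

```text
t: 33.05
tcp_pos: [430.2, -12.9, 210.1]
tool_rot: [-3.141, -0.001, 0.001]
wrist_force: [-0.0, 0.3, 0.5]
opening: 45.1
```

```bash
python3 topchk.py t5 OJs OJm
```

```text
OJs fit (array([369.33798022, 294.17713243]), np.float64(23.56115614612997), np.float64(0.5302710869157572)) zflange 51.8 plane [-5.0000e-03  3.0000e-03  5.1865e+01] knob [369.2 293.7]
OJm fit (array([507.37704555, 388.80967646]), np.float64(29.48996916807539), np.float64(0.9624760433209971)) zflange 57.6 plane [-1.2000e-02 -0.0000e+00  5.7701e+01] knob [507.7 388.2]
```

All four are level, at home height (flange z within about 2 mm) and within about 2 mm of centre. I hand in the job.

```bash
python3 -c "
from cell import arm
print(arm.close_job())"
```

```text
the job is handed in; nothing more can be done
None
```

All four lids are on the jars of their own size, and I handed the job in at about 33 s. I gripped each lid by its knob, lowered it until it pressed on the rim with 5–11 N, and only then released it.

Last checks:

| Lid | Offset from the jar centre measured at the start | Flange-top height (home) | Tilt |
|---|---|---|---|
| Small | 2.1 mm | 51.8 mm (51) | under 0.015 rad |
| Medium | 1.8 mm | 57.6 mm (57) | under 0.015 rad |
| Large | 1.6 mm | 66.4 mm (65) | under 0.015 rad |
| Largest | 1.1 mm | 74.7 mm (73) | under 0.015 rad |

- **Bottles and look-alikes:** in the last top and scene pictures I looked at, the amber and white bottles stood at their starting pixels. The yellow and turquoise jars also looked unmoved.
- **Arm:** it ended clear of everything, at a height of 210 mm.
- **Disagreements:** from height, the wrist camera read about 2–3 mm more in y than the top camera. Some of its jar-rim fits were poor because the held lid hid part of the rim, so I combined both cameras for placing.
- **Failed checks:** my first move call was refused because its rows lacked some keys. One measurement of the lid in the gripper and one check of the small jar also failed, and I repeated both successfully.

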